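Hook the spice tray out from under the shelf

ROBOT

A 7-joint arm with a two-finger parallel gripper is mounted at the origin on a cart in front of the work surface, level with it; the furniture and walls round the work are solid. World frame = base frame: x ahead of the robot, y to its left, z up, the work surface at z = 0. Lengths are in m, angles in rad, forces in N, time in s.
With the tool pointing down it reaches from about 0.425 to 1.025 m from the base axis. Payload 9.4 kg.
Tool frame: the origin (TCP) lies between the finger pads; the fingertips stand bot.nose_length ahead of it and the grasp point (between the pads) is the TCP (bot.nose_length is the distance from the TCP to the fingertips, in m); z points along the fingers, x is the direction in which the jaws open and shut, and the axes are right-handed (so a half turn about z gives the same grasp; the last joint's range is limited). The gripper opens to 93 mm and grips with 3 to 60 N. Pads are 15 mm wide; open, the fingers measure 128 mm over their backs; the gripper's body (75 mm by 188 mm) begins 65 mm behind the grasp point.
Start: joints at [-1.284, 0.599, -0.003, 1.599, 0.002, 0.943, -0.08], TCP at [0.258, 0.678, 0.238] pointing down, gripper open.
Joint ranges: [-2.57, 2.57], [-0.35, 1.97], [-1.29, 1.29], [0.11, 2.56], [-1.05, 4.19], [0.11, 1.86], [-2.63, 2.63]. Speed limits (rad/s): [2.22, 2.22, 3.01, 3.01, 3.14, 3.14, 3.14].

INTERFACE

Orientations are given as a rotation vector (axis times angle).
In Python, from rig import state, optics, bot gives the robot as it stands. The module is installed in compiled form; this text tells all that it offers.
- The arm moves only by the shell command python3 -m crank 'ROWS' [FORCE]. ROWS is text: rows parted by semicolons, each of 7 numbers parted by spaces: the turn, a rotation vector about the tool's x, y, z in degrees, then the shift along the tool's x, y, z in mm, then the closure in counts, from 0 (fully open) to 255 (shut). A call has 1 to 12 rows; each row is the pose to reach, as a shift and turn from the pose commanded when the call began, along the tool's axes at that moment; what a row does not reach only later rows make up. A row lasts 1/12 s, in which the tool goes at most 41.7 mm and 7.16 degrees, less where a joint would pass 70% of its speed; a pose out of reach is approached as far as the arm can. A call with a gripper value outside its range is refused whole. The fingers move at their own pace and stop on an object; FORCE is the grip in N (left out, the last holds). Time passes only in rows, so rows that repeat a pose let the fingers close. It gives the time, the measured TCP pose, the force and the opening at its end, in the units of the state.
- state(): the state, without advancing time (a new reading comes with each control period).
- optics.capture(name): name is "scene" or "top"; returns a dict with "frame" (420x560x3 uint8, red, green, blue), "fx", "fy", "cx", "cy" (pixels), "world_from_camera" (4x4, takes a point from camera to world coordinates). Camera axes: x right, y up, looking along -z (the intrinsics and any distortion apply to the point x, -y, -z); pixel columns grow to the right and rows downward; lengths in m; the calibration is good to about 2 mm. A picture is of the moment at which its call begins. There is no depth.
- bot.hand_in(): hands the job in, once; it reports no verdict.
The state is a dict: "time": time; "qpos": joint angles; "qd": joint speeds; "joint_efforts": joint torques, N m; "position": TCP position; "ee_rot": TCP orientation; "contact_force": force on the tool from outside, world axes, zero at the start; "ft_torque": the same for the moment, N m; "finger_gap": finger opening in m.
Only numpy, scipy, OpenCV 4.12 (cv2) and the standard library are available. Lean on these libraries where they do the work, as an engineer would, in place of code of your own. Each camera call takes 0.05 s, during which the arm holds its last target.

TASK

Take the small hook tool from its sloping rest, reach under the shelf with it, drop the hook into the empty front bay of the spice tray and drag the tray forward until at least half of it stands out in front of the shelf's front edge, all of it still on the worktop. Then lay the hook tool down on the open worktop, clear of the tray and let go. Move the tray only with the hook, never with the gripper; keep the two jars upright in the tray, and leave the shelf's other things where they are.

Things in the scene. Friction and masses are not known exactly. Their poses are not given: they have to be found in the camera images.
- hook: Loose hook tool, 0.12 kg. Origin: on the axis of the dark wooden handle, a 22 x 22 mm bar from x = -65 to +50 mm. An 8 mm steel rod goes on to x = 150 mm and bends square down (tool -z) into a tine ending 45 mm below the axis. Balances near x = 20 mm. Starts in the rest, sloping 30 degrees: hook end up, tine hanging beneath; lifts straight up out of the rest.
- hook_tip (a point): Tip of the tine of the hook tool, at (150, 0, -45) mm in the hook tool's frame; same axes.
- rest: Fixed light wooden tool rest, base 170 x 70 x 10 mm. Origin on the worktop, 75 mm under the origin of the resting hook tool; +x is the horizontal direction in which the tool points. A channel holds the handle's butt (tool x = -65 to -39 mm), a fork the rod (x = 71 to 85 mm, top about 125 mm above the worktop); between them the handle is free.
- tray: Loose light wooden tray, 136 (x) x 128 (y) x 45 mm high, walls 8 mm, floor 5 mm; 0.3 kg plus the two jars. Origin: centre of its underside; its front faces -x. A cross wall 39 mm high parts the empty front bay (inside x = -60 to -10 mm, y = -56 to 56 mm) from the rear compartment with the jars.
- tray_bay (a point): Centre of the floor of the tray's empty front bay, at (-35, 0, 5) mm in the tray's frame; same axes.
- riser: Fixed wooden shelf standing on the worktop, 240 (x) x 460 (y) x 191 mm; board 16 mm thick, its underside 175 mm above the worktop, side panels 16 mm thick at y = +-214 mm. Origin: on the worktop under its centre; front faces -x. The tray starts wholly under it.
- riser_front (a point): Point on the worktop right under the middle of the shelf's front edge, (-120, 0, 0) mm in the shelf's frame; same axes (-x is out to the front).
- jar_a: Glass spice jar with black cap, 49 mm across, 124 mm high, 0.19 kg, loose in the tray's rear compartment. Origin: centre of its underside; z up.
- jar_b: The second jar like it, 0.20 kg, next to the first.
- mug: Striped mug with a handle, 86 x 120 x 101 mm, on top of the shelf. Origin: centre of the underside of its 86 x 120 mm outline.
- tumbler: Drinking glass, 81 mm across, 91 mm high, under the shelf, 10 to 20 mm to the right (tray -y) of the tray. Origin: centre of its underside.
- cafetiere: Glass coffee press, 72 x 110 x 184 mm, on top of the shelf.
- sugar_jar: Small glass jar with a wooden lid, 59 mm across, 78 mm high, on top of the shelf.
- bean_jar: Taller glass jar with a wooden lid, 63 mm across, 138 mm high, on top of the shelf.

How it is judged:
On the way, in this order (a step that is already met when the one before it is completed fails the run):
1. the tine of the hook is down in the tray's front bay while the tray is still under the shelf (x of hook_tip in the frame of tray_bay between -0.03 and 0.03 m and y of hook_tip in the frame of tray_bay between -0.06 and 0.06 m and z of hook_tip in the frame of tray_bay below 0.035 m and not (x of tray in the frame of riser_front below 0 m)), for 0.1 s.
2. the tray is dragged out by half or more, with the tine still in the bay (x of hook_tip in the frame of tray_bay between -0.03 and 0.03 m and y of hook_tip in the frame of tray_bay between -0.06 and 0.06 m and z of hook_tip in the frame of tray_bay below 0.035 m and x of tray in the frame of riser_front below 0 m), for 0.1 s.
At the end, for the whole second after the job is handed in: Tray flat on the worktop, its centre in front of the shelf's front edge, its bay's middle at x over 0.455 m; jars in it, upright within 0.2 rad; hook tool still, on the worktop between sink and hob (handle under 50 mm high, tip under 60 mm), not touching tray or rest (x of tray in the frame of riser_front below 0 m and world x of tray_bay above 0.455 m and angle between tray's own z axis and vertical below 0.08 rad and height (world z) of tray between -0.005 and 0.012 m and height (world z) of hook between 0 and 0.05 m and height (world z) of hook_tip between -0.006 and 0.06 m and world x of hook above 0.4 m and world y of hook between -0.42 and 0.42 m and contact force between hook and tray below 0.05 N and contact force between hook and rest below 0.05 N and linear speed of each of hook, tray below 0.02 m/s and angle between each of jar_a, jar_b's own z axis and vertical below 0.2 rad and horizontal distance between each of jar_a, jar_b and tray below 0.07 m).
It fails at once if the gripper or arm touches the tray or its jars (contact force between any of the fingers, the arm and tray above 0.5 N or contact force between any of the fingers, the arm and jar_a above 0.5 N or contact force between any of the fingers, the arm and jar_b above 0.5 N).
It fails at once if a jar in the tray tips over (angle between any of jar_a, jar_b's own z axis and vertical above 0.6 rad).
It fails at once if another thing on or under the shelf is shifted by more than 30 mm or tipped (distance of any of mug, tumbler, cafetiere, sugar_jar, bean_jar from where it was at the start of the episode above 0.03 m or angle between any of mug, tumbler, cafetiere, sugar_jar, bean_jar's own z axis and vertical above 0.4 rad).
It also fails if it takes over 48 s, if anything falls off the work surface, if the arm or the gripper's body presses on something with over 40 N, if the wrist force passes 120 N, or if a joint passes its speed limit or range.

## Working session

There is one attempt and no reset: what is moved stays moved. The work goes in short steps, Python scripts to look and compute and a shell command to move; the robot and the scene stay as the last step left them, time stands still between calls to the robot, and variables do not carry over. Pictures are saved under pics/ and viewed, and the job is handed in when it is done.

```bash
mkdir -p pics; python3 - <<'E'
from rig import state, optics, bot
import cv2,pickle
s=state()
for k,v in s.items(): print(k,v)
print(bot.nose_length)
for n in("scene","top"):
    d=optics.capture(n); pickle.dump(d,open(n+".pkl","wb"))
    cv2.imwrite(f"pics/{n}0.png",d["frame"][:,:,::-1])
    print(n,d["fx"],d["fy"],d["cx"],d["cy"],d.keys());print(d["world_from_camera"])
E
```

```text
time 0.0
qpos [-1.28369156  0.60014323 -0.00253418  1.60015167  0.00175849  0.94289593
 -0.0798029 ]
qd [-0.00103871 -0.0002681  -0.00035317 -0.00049034  0.00079528 -0.00130734
  0.00151152]
joint_efforts [ 6.94647224e-05 -7.65049481e+01  1.49719656e+00 -2.52348626e+01
 -5.24003268e-02  1.69201969e-02  1.30113399e-04]
position [0.25782046 0.67710045 0.23673921]
ee_rot [ 2.58580635e+00  1.78239269e+00 -1.95313254e-03]
contact_force [ 0.13149612 -1.07788651  0.86475932]
ft_torque [-0.00078595  0.01968465 -0.00667037]
finger_gap 0.09293136374824333
0.019
scene 468.89987147601266 468.89987147601266 278.2052065310495 217.09247509219009 dict_keys(['frame', 'fx', 'fy', 'cx', 'cy', 'world_from_camera'])
[[ 0.59175246  0.34410916 -0.72898417 -0.26415652]
 [-0.80611671  0.25012315 -0.5362968  -0.63563304]
 [-0.00220882  0.90500127  0.42540313  0.67152541]
 [ 0.          0.          0.          1.        ]]
top 413.24486722722446 413.24486722722446 280.51580077229124 216.20856076606236 dict_keys(['frame', 'fx', 'fy', 'cx', 'cy', 'world_from_camera'])
[[-0.16159592  0.76280012 -0.62611719  0.09695202]
 [-0.9868118  -0.11882855  0.10991925  0.14504063]
 [ 0.00944582  0.63562233  0.77194237  0.84988004]
 [ 0.          0.          0.          1.        ]]
```

View pics/scene0.png

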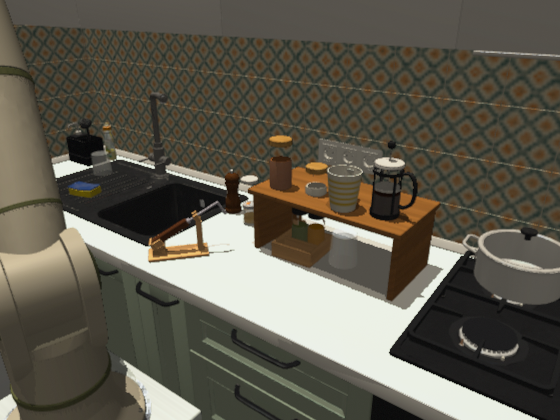

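View pics/top0.png

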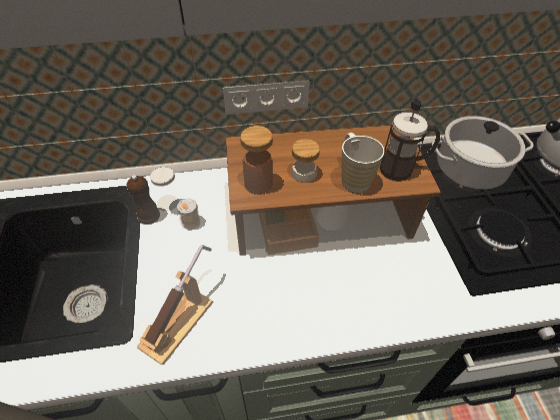

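The scene view shows the rest and hook at about (180,240), and the tray under the shelf at about (300,245). In the top view the rest is at (175,320) and the tray front at (290,235). Next I'll enlarge crops of these.

```bash
python3 - <<'E'
import cv2
a=cv2.imread("pics/top0.png");b=cv2.imread("pics/scene0.png")
cv2.imwrite("pics/c1.png",cv2.resize(a[230:370,120:260],None,fx=4.2,fy=4.2,interpolation=cv2.INTER_CUBIC))
cv2.imwrite("pics/c2.png",cv2.resize(a[120:270,220:440],None,fx=3.6,fy=3.6,interpolation=cv2.INTER_CUBIC))
cv2.imwrite("pics/c3.png",cv2.resize(b[190:270,140:240],None,fx=7,fy=7,interpolation=cv2.INTER_CUBIC))
cv2.imwrite("pics/c4.png",cv2.resize(b[165:295,240:440],None,fx=4,fy=4,interpolation=cv2.INTER_CUBIC))
E
```

```text
(no output)
```

View pics/c1.png

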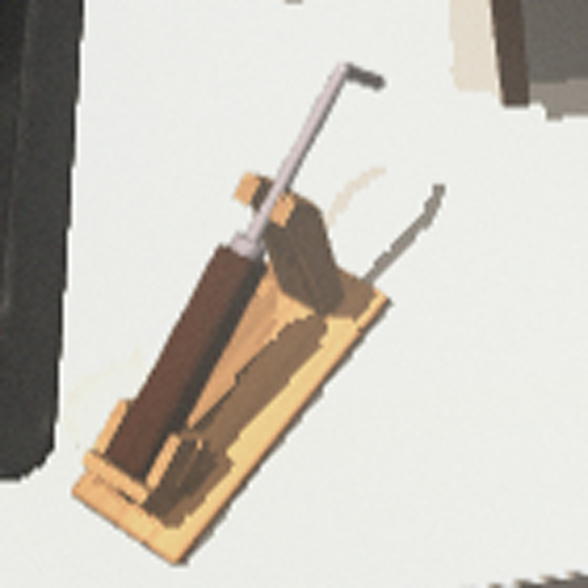

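View pics/c2.png

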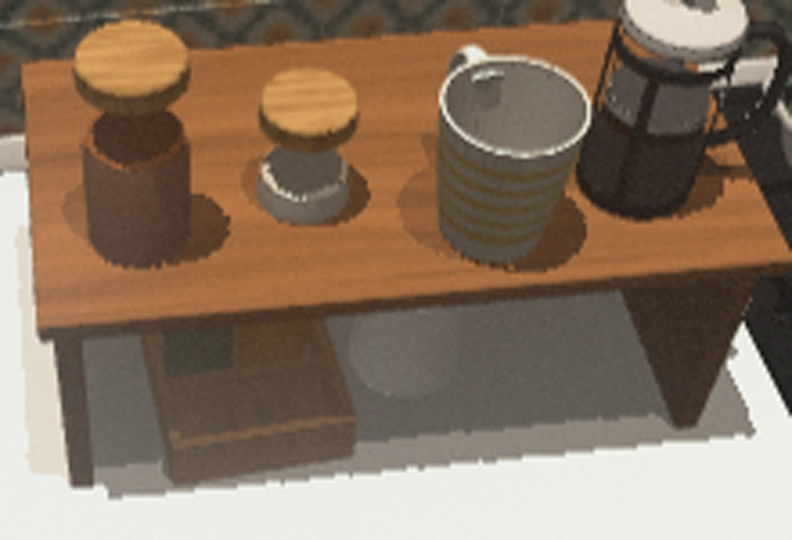

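View pics/c3.png

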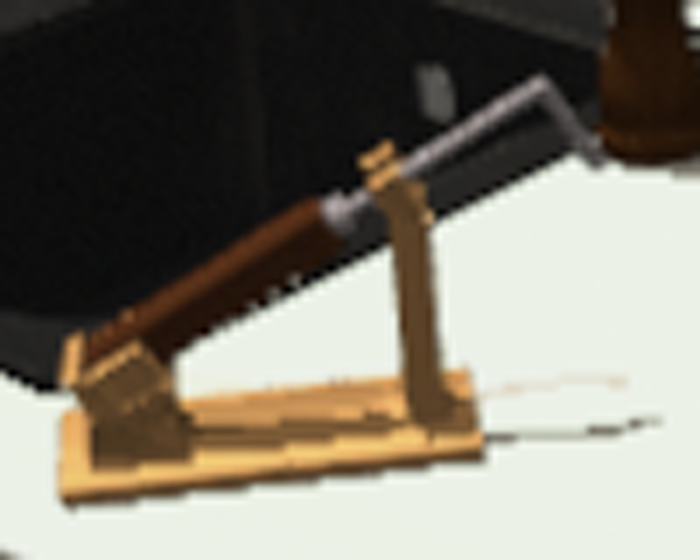

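View pics/c4.png

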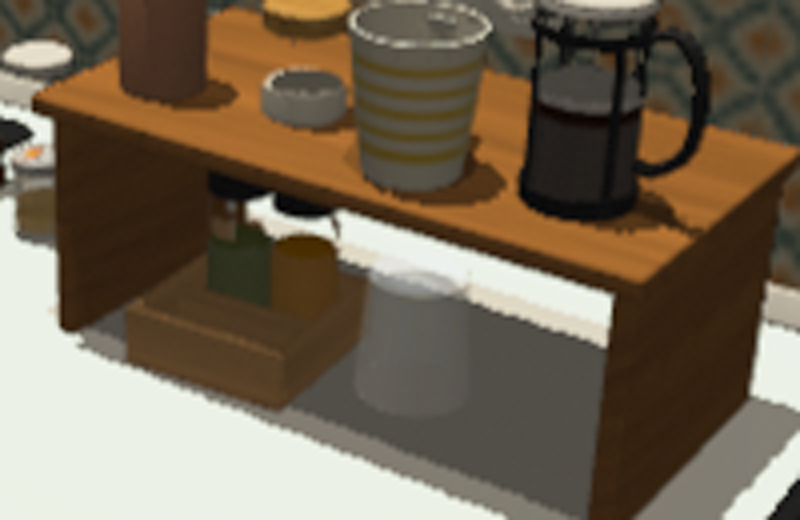

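```bash
cat > h.py <<'E'
import numpy as np,pickle,cv2
from scipy.optimize import least_squares
from scipy.spatial.transform import Rotation as R
C={n:pickle.load(open(n+".pkl","rb")) for n in("scene","top")}
def proj(n,P):
    d=C[n];T=np.linalg.inv(d["world_from_camera"]);p=np.atleast_2d(P)@T[:3,:3].T+T[:3,3]
    return np.c_[d["cx"]+d["fx"]*p[:,0]/-p[:,2], d["cy"]+d["fy"]*-p[:,1]/-p[:,2]]
def unp(u,v,s,ox,oy): return np.array([(u+.5)/s-.5+ox,(v+.5)/s-.5+oy])
def ray(n,uv,z):
    d=C[n];T=d["world_from_camera"];r=T[:3,:3]@np.array([(uv[0]-d["cx"])/d["fx"],-(uv[1]-d["cy"])/d["fy"],-1])
    return T[:3,3]+r*(z-T[2,3])/r[2]
crop={"c1":("top",4.2,120,230),"c2":("top",3.6,220,120),"c3":("scene",7,140,190),"c4":("scene",4,240,165)}
def fit(obs,z0,pitch,x0):
    def f(p):
        M=R.from_euler("ZY",[p[2],-pitch]).as_matrix();o=[]
        for c,u,v,P in obs:
            n,s,ox,oy=crop[c];o.append(proj(n,M@np.array(P)/1000+[p[0],p[1],z0])[0]-unp(u,v,s,ox,oy))
        return np.ravel(o)
    r=least_squares(f,x0,loss="soft_l1");print(np.round(r.x,4),"yawdeg",np.degrees(r.x[2]));print(np.round(f(r.x).reshape(-1,2),1).tolist());return r.x
E
cat > m1.py <<'E'
from h import *
print("hook");fit([("c1",345,68,(150,0,0)),("c1",382,82,(150,0,-45)),("c3",543,82,(150,0,0)),("c3",598,160,(150,0,-45)),("c1",242,250,(50,0,8)),("c3",330,205,(50,0,5))],.075,np.radians(30),[.5,.3,-.5])
print("riser");fit([("c2",40,328,(-120,230,191)),("c2",70,487,(-120,222,0)),("c2",92,486,(-120,206,0)),("c2",22,65,(120,230,191)),("c4",35,103,(-120,230,191)),("c4",640,288,(-120,-230,191)),("c4",800,150,(120,-230,191)),("c4",62,328,(-120,222,0))],0,0,[.8,-.1,0])
print("tray");fit([("c2",168,440,(-68,64,45)),("c2",355,420,(-68,-64,45)),("c2",178,485,(-68,64,0)),("c2",355,452,(-68,-64,0)),("c4",127,315,(-68,64,45)),("c4",128,360,(-68,64,0)),("c4",285,353,(-68,-64,45)),("c4",282,408,(-68,-64,0)),("c4",365,275,(68,-64,45))],0,0,[.8,0,0])
for c,u,v,z in[("c1",185,565,0),("c1",390,300,.01),("c1",74,487,0.01),("c3",70,505,0),("c3",485,460,0),("c4",412,412,0)]:
    n,s,ox,oy=crop[c];print(c,u,v,ray(n,unp(u,v,s,ox,oy),z).round(4))
E
python3 m1.py
```

```text
hook
[ 0.512   0.3034 -0.6997] yawdeg -40.08884377696422
[[-0.4, 0.1], [-0.3, -0.1], [0.5, 0.4], [1.3, 1.1], [-0.5, 0.4], [0.2, 0.8]]
riser
[ 0.7753 -0.082  -0.0577] yawdeg -3.303560716374645
[[-1.8, -2.3], [-0.1, 3.9], [0.3, 3.6], [0.7, -3.0], [-0.2, -3.3], [0.3, -1.5], [2.8, -0.1], [-3.1, 1.4]]
tray
[0.7417 0.0164 0.0634] yawdeg 3.632263826754049
[[0.8, 2.1], [0.3, -1.6], [-1.7, 0.3], [-1.1, 0.3], [-0.1, -2.4], [-0.2, 0.2], [-0.0, 0.1], [0.3, 0.6], [2.6, 0.1]]
c1 185 565 [0.4351 0.3245 0.    ]
c1 390 300 [0.5579 0.2165 0.01  ]
c1 74 487 [0.4792 0.3773 0.01  ]
c3 70 505 [0.4376 0.3286 0.    ]
c3 485 460 [0.5617 0.2195 0.    ]
c4 412 412 [ 0.7282 -0.1241  0.    ]
```

```bash
cat > m2.py <<'E'
from h import *
print("riser board");pr=fit([("c2",40,328,(-120,230,191)),("c2",22,65,(120,230,191)),("c4",35,103,(-120,230,191)),("c4",640,283,(-120,-230,191)),("c4",800,150,(120,-230,191))],0,0,[.8,-.1,0])
pt=[.7417,.0164,.0634]
pr2=[.7753,-.082,-.0577]
def boxl(p,x,y,z):
    M=R.from_euler("z",p[2]).as_matrix()
    P=np.array([[a,b,c] for a in x for b in y for c in z])/1000@M.T+[p[0],p[1],0]
    return P,[(i,i^k) for i in range(8) for k in(1,2,4) if i<i^k]
for n,c in(("top","c2"),("scene","c4")):
    _,s,ox,oy=crop[c];S=4
    im=cv2.imread(f"pics/{n}0.png");W=(slice(oy,oy+150),slice(ox,ox+200 if n=="scene" else ox+225))
    im=cv2.resize(im[W],None,fx=3.5,fy=3.5,interpolation=cv2.INTER_CUBIC)
    for p,b,col in((pr,((-120,120),(-230,230),(175,191)),(255,255,0)),(pr,((-120,120),(206,222),(0,175)),(255,255,0)),(pr,((-120,120),(-222,-206),(0,175)),(255,255,0)),(pt,((-68,68),(-64,64),(0,45)),(0,255,0)),(pt,((-60,-10),(-56,56),(5,44)),(0,0,255))):
        P,E=boxl(p,*b);q=(proj(n,P)-[ox,oy]+.5)*3.5-.5
        for i,j in E: cv2.line(im,tuple(int(t) for t in q[i]),tuple(int(t) for t in q[j]),col,1)
    cv2.imwrite(f"pics/ov_{n}.png",im)
E
python3 m2.py
```

```text
riser board
[ 0.77   -0.0817 -0.0426] yawdeg -2.442948042324924
[[-0.8, 0.8], [0.1, -0.7], [-1.9, -2.3], [0.7, 0.3], [1.8, -0.0]]
```

View pics/ov_top.png

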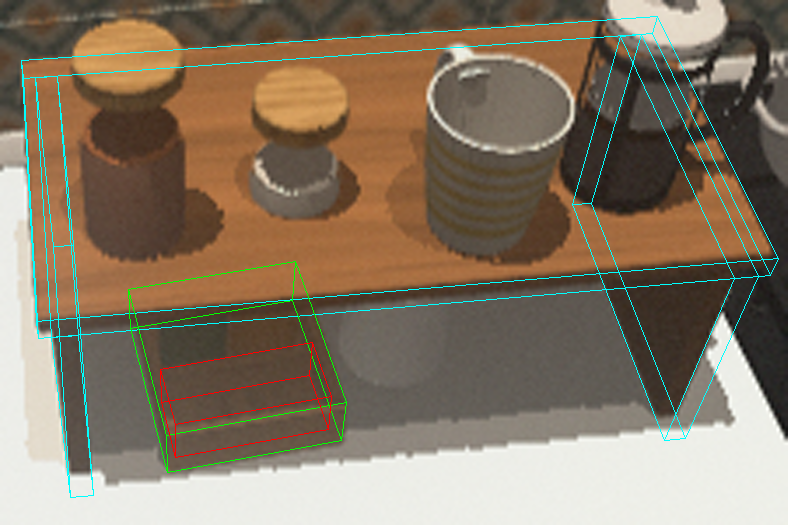

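View pics/ov_scene.png

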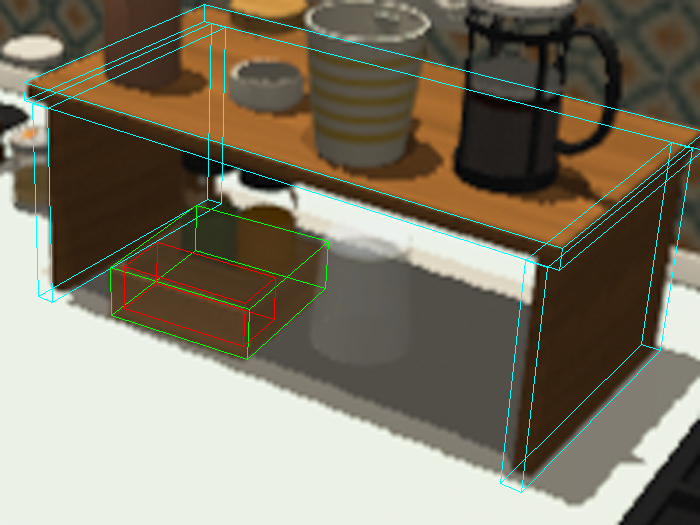

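The overlays show the tray box (green) and the board (cyan) matching the picture. The shelf's side panels sit a little behind its front edge. Next I compute the pregrasp moves.

```bash
cat > mv.py <<'E'
import numpy as np
from scipy.spatial.transform import Rotation as R
from rig import state
def hookR(yaw,pitch): return R.from_euler("ZY",[np.radians(yaw),-np.radians(pitch)]).as_matrix()
def toolR(H): # tool x=hook y, y=hook x, z=-hook z
    return np.c_[H[:,1],H[:,0],-H[:,2]]
def rel(P,T):
    s=state();R0=R.from_rotvec(s["ee_rot"])
    w=np.degrees((R0.inv()*R.from_matrix(T)).as_rotvec());d=R0.inv().apply(np.array(P)-s["position"])*1000
    print("t%.2f"%s["time"],"turn",w.round(2),"shift",d.round(1),"| pos",s["position"].round(4),"F",s["contact_force"].round(1),"gap",round(s["finger_gap"],4),"q",s["qpos"].round(2))
E
python3 - <<'E'
from mv import *
H=hookR(-40.1,30);P=np.array([.512,.3034,.075])+H@[.022,0,0]
print(P);rel(P-.1*toolR(H)[:,2],toolR(H));rel(P,toolR(H))
E
```

```text
[0.52657371 0.2911278  0.086     ]
t0.10 turn [-29.69  -4.97  18.84] shift [-248.6  341.3   64.6] | pos [0.2578 0.6772 0.2369] F [-0.5  0.  -0.2] gap 0.093 q [-1.28  0.6  -0.    1.6   0.    0.94 -0.08]
t0.10 turn [-29.69  -4.97  18.84] shift [-265.   388.5  151.3] | pos [0.2578 0.6772 0.2369] F [-0.5  0.  -0.2] gap 0.093 q [-1.28  0.6  -0.    1.6   0.    0.94 -0.08]
```

```bash
python3 -m crank '-29.7 -5 18.8 -248.6 341.3 64.6 0;-29.7 -5 18.8 -248.6 341.3 64.6 0;-29.7 -5 18.8 -248.6 341.3 64.6 0;-29.7 -5 18.8 -248.6 341.3 64.6 0;-29.7 -5 18.8 -248.6 341.3 64.6 0;-29.7 -5 18.8 -248.6 341.3 64.6 0;-29.7 -5 18.8 -248.6 341.3 64.6 0;-29.7 -5 18.8 -248.6 341.3 64.6 0;-29.7 -5 18.8 -248.6 341.3 64.6 0;-29.7 -5 18.8 -248.6 341.3 64.6 0;-29.7 -5 18.8 -248.6 341.3 64.6 0;-29.7 -5 18.8 -248.6 341.3 64.6 0' 25
python3 - <<'E'
from mv import *
from rig import optics
import cv2
H=hookR(-40.1,30);P=np.array([.512,.3034,.075])+H@[.022,0,0]
rel(P-.1*toolR(H)[:,2],toolR(H));rel(P,toolR(H))
a=optics.capture("top")["frame"][:,:,::-1];b=optics.capture("scene")["frame"][:,:,::-1]
cv2.imwrite("pics/p1.png",np.hstack([cv2.resize(a[150:350,60:260],None,fx=2,fy=2),cv2.resize(b[100:300,60:260],None,fx=2,fy=2)]))
E
```

```text
time: 1.1
position: [0.4898, 0.3194, 0.173]
ee_rot: [2.405, 1.111, 0.297]
contact_force: [-0.5, -0.1, 0.3]
finger_gap: 0.0928
t1.10 turn [ 0.07  0.22 -0.24] shift [ 2.  -3.4 -1.5] | pos [0.4898 0.3194 0.173 ] F [-0.5 -0.1  0.3] gap 0.0928 q [-1.27  0.6   0.47  2.09  0.51  0.57 -0.46]
t1.10 turn [ 0.07  0.22 -0.24] shift [ 2.4 -3.5 98.5] | pos [0.4898 0.3194 0.173 ] F [-0.5 -0.1  0.3] gap 0.0928 q [-1.27  0.6   0.47  2.09  0.51  0.57 -0.46]
```

View pics/p1.png

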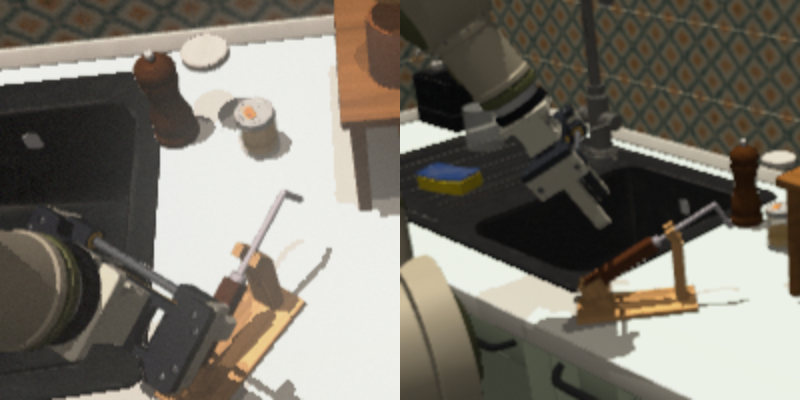

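The hand is in line with the handle, tilted square to it. Going in, then closing.

```bash
python3 -m crank '0 0.2 -0.2 2 -3.4 20 0;0 0.2 -0.2 2 -3.4 40 0;0 0.2 -0.2 2 -3.4 60 0;0 0.2 -0.2 2.4 -3.5 80 0;0 0.2 -0.2 2.4 -3.5 98 0;0 0.2 -0.2 2.4 -3.5 98 0;0 0.2 -0.2 2.4 -3.5 98 0' 25
python3 - <<'E'
from mv import *
from rig import optics
import cv2
H=hookR(-40.1,30);P=np.array([.512,.3034,.075])+H@[.022,0,0]
rel(P,toolR(H))
a=optics.capture("top")["frame"][:,:,::-1];b=optics.capture("scene")["frame"][:,:,::-1]
cv2.imwrite("pics/p2.png",np.hstack([cv2.resize(a[200:350,110:260],None,fx=2.66,fy=2.66),cv2.resize(b[150:300,110:260],None,fx=2.66,fy=2.66)]))
E
```

```text
time: 1.78
position: [0.5245, 0.2975, 0.0858]
ee_rot: [2.401, 1.127, 0.302]
contact_force: [-0.4, 0.8, 0.8]
finger_gap: 0.0928
t1.78 turn [-0.02 -0.23  0.33] shift [-3.6  5.   2.6] | pos [0.5245 0.2975 0.0858] F [-0.4  0.8  0.8] gap 0.0928 q [-1.21  0.76  0.5   2.12  0.57  0.35 -0.5 ]
```

View pics/p2.png

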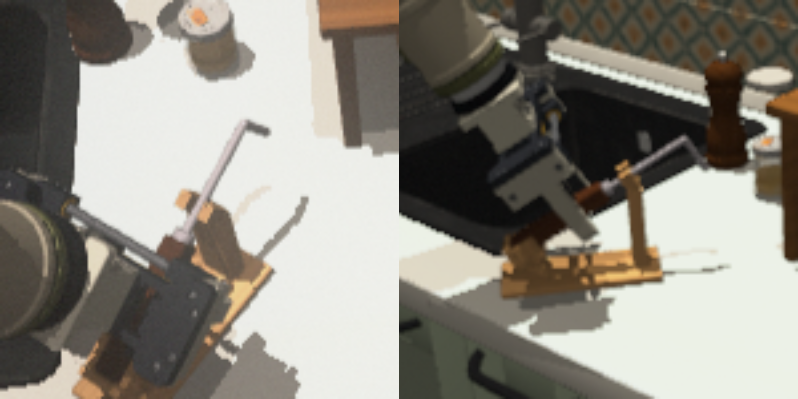

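```bash
python3 -m crank '0 -0.2 0.2 -2.4 3.5 0 0;0 -0.2 0.2 -2.4 3.5 0 0;0 -0.2 0.2 -2.4 3.5 0 0'
python3 - <<'E'
from mv import *
H=hookR(-40.1,30);P=np.array([.512,.3034,.075])+H@[.022,0,0]
rel(P,toolR(H))
E
```

```text
time: 2.13
position: [0.5261, 0.2927, 0.089]
ee_rot: [2.405, 1.119, 0.302]
contact_force: [0.8, -0.6, -0.7]
finger_gap: 0.0926
t2.13 turn [-0.04 -0.11 -0.04] shift [-0.9 -0.3  3.3] | pos [0.5261 0.2927 0.089 ] F [ 0.8 -0.6 -0.7] gap 0.0926 q [-1.2   0.76  0.5   2.13  0.57  0.35 -0.5 ]
```

```bash
python3 -m crank '0 0 0 -0.9 0 3 0;0 0 0 -0.9 0 3 120;0 0 0 -0.9 0 3 200;0 0 0 -0.9 0 3 255;0 0 0 -0.9 0 3 255;0 0 0 -0.9 0 3 255;0 0 0 -0.9 0 3 255;0 0 0 -0.9 0 3 255;0 0 0 -0.9 0 3 255;0 0 0 -0.9 0 3 255' 30
python3 - <<'E'
from mv import *
H=hookR(-40.1,30);P=np.array([.512,.3034,.075])+H@[.022,0,0]
rel(P,toolR(H))
rel(P+[0,0,.12],toolR(H))
E
```

```text
time: 2.97
position: [0.5266, 0.2906, 0.0856]
ee_rot: [2.404, 1.119, 0.3]
contact_force: [-0.0, 0.6, 1.0]
finger_gap: 0.0374
t2.97 turn [-0.02 -0.04  0.  ] shift [ 0.4 -0.1 -0.5] | pos [0.5266 0.2906 0.0856] F [-0.   0.6  1. ] gap 0.0374 q [-1.2   0.76  0.5   2.13  0.57  0.34 -0.5 ]
t2.97 turn [-0.02 -0.04  0.  ] shift [   0.4   59.9 -104.5] | pos [0.5266 0.2906 0.0856] F [-0.   0.6  1. ] gap 0.0374 q [-1.2   0.76  0.5   2.13  0.57  0.34 -0.5 ]
```

Still closing; hold for longer.

```bash
python3 -m crank '0 0 0 0 0 0 255;0 0 0 0 0 0 255;0 0 0 0 0 0 255;0 0 0 0 0 0 255;0 0 0 0 0 0 255;0 0 0 0 0 0 255' 30
```

```text
time: 3.47
position: [0.5266, 0.2908, 0.0855]
ee_rot: [2.404, 1.119, 0.301]
contact_force: [-0.5, 1.5, -0.1]
finger_gap: 0.0218
```

Gripped on the 22 mm bar. Lifting straight up.

```bash
python3 -m crank '0 0 0 0 5 -8.7 255;0 0 0 0 12 -20.8 255;0 0 0 0 20 -34.6 255;0 0 0 0 30 -52 255;0 0 0 0 40 -69.3 255;0 0 0 0 50 -86.6 255;0 0 0 0 60 -104 255;0 0 0 0 60 -104 255;0 0 0 0 60 -104 255;0 0 0 0 60 -104 255'
python3 - <<'E'
from mv import *
from rig import optics
import cv2
# stage pose in front of shelf: tip point (0.60,0.012) hook yaw 3.6 level; grip .022
H=hookR(3.6,0)
for tip in([.58,.008,.13],):
    P=np.array(tip)-H@[.150,0,-.045]+H@[.022,0,0]; print(P); rel(P,toolR(H))
a=optics.capture("top")["frame"][:,:,::-1];b=optics.capture("scene")["frame"][:,:,::-1]
cv2.imwrite("pics/p3.png",np.hstack([cv2.resize(a[100:350,60:260],None,fx=2,fy=2),cv2.resize(b[50:300,60:260],None,fx=2,fy=2)]))
E
```

```text
time: 4.3
position: [0.5261, 0.2903, 0.2053]
ee_rot: [2.404, 1.119, 0.3]
contact_force: [-0.2, -0.4, -1.6]
finger_gap: 0.0217
[ 4.52252579e-01 -3.71864998e-05  1.75000000e-01]
t4.30 turn [ 28.49  11.41 -42.67] shift [-269.7   97.9   91.4] | pos [0.5261 0.2903 0.2053] F [-0.2 -0.4 -1.6] gap 0.0217 q [-1.18  0.54  0.45  2.06  0.53  0.6  -0.37]
```

View pics/p3.png

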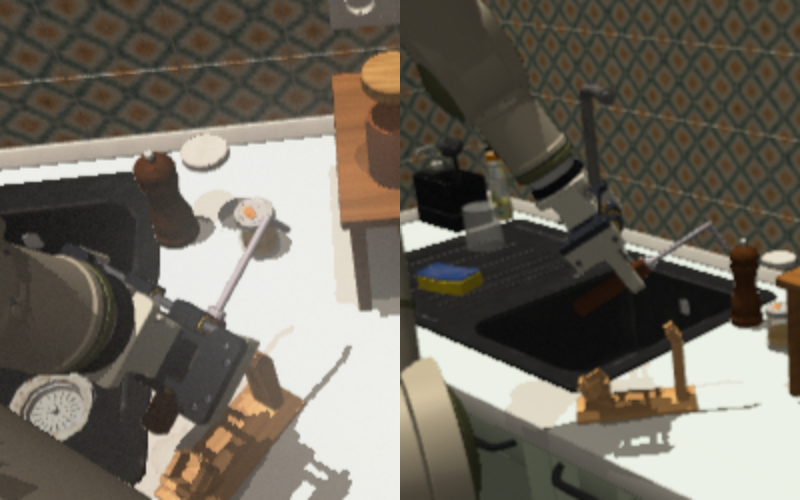

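The hook came free and is held square in the hand. Moving to a staging pose in front of the shelf, level.

```bash
python3 -m crank '2.8 1.1 -4.2 -27 10 9 255;5.7 2.3 -8.5 -54 20 18 255;8.5 3.4 -12.8 -81 29 27 255;11.4 4.6 -17 -108 39 36 255;14.2 5.7 -21.3 -135 49 45 255;17 6.8 -25.6 -162 59 55 255;20 8 -29.9 -189 69 64 255;22.8 9.1 -34 -216 78 73 255;25.6 10.3 -38.4 -243 88 82 255;28.5 11.4 -42.7 -270 98 91 255;28.5 11.4 -42.7 -270 98 91 255;28.5 11.4 -42.7 -270 98 91 255'
cat > look.py <<'E'
from mv import *
from rig import optics
import cv2,sys
def look(name,ta,sb,f):
    a=optics.capture("top")["frame"][:,:,::-1];b=optics.capture("scene")["frame"][:,:,::-1]
    c=[cv2.resize(i[w[1]:w[1]+w[3],w[0]:w[0]+w[2]],None,fx=f,fy=f,interpolation=cv2.INTER_CUBIC) for i,w in((a,ta),(b,sb))]
    cv2.imwrite("pics/"+name+".png",np.hstack(c))
    return a,b
E
python3 - <<'E'
from look import *
H=hookR(3.6,0)
P=np.array([.58,.008,.13])-H@[.128,0,-.045]; rel(P,toolR(H))
look("p4",(200,100,200,250),(180,80,200,250),2)
E
```

```text
time: 5.4
position: [0.451, -0.0077, 0.1742]
ee_rot: [-2.155, -2.281, 0.007]
contact_force: [-0.4, -0.4, -1.4]
finger_gap: 0.0216
t5.40 turn [-0.34  0.03 -0.35] shift [ 7.6  1.6 -0.9] | pos [ 0.451  -0.0077  0.1742] F [-0.4 -0.4 -1.4] gap 0.0216 q [ 0.11  0.39 -0.29  2.26  0.22  0.53  1.27]
```

View pics/p4.png

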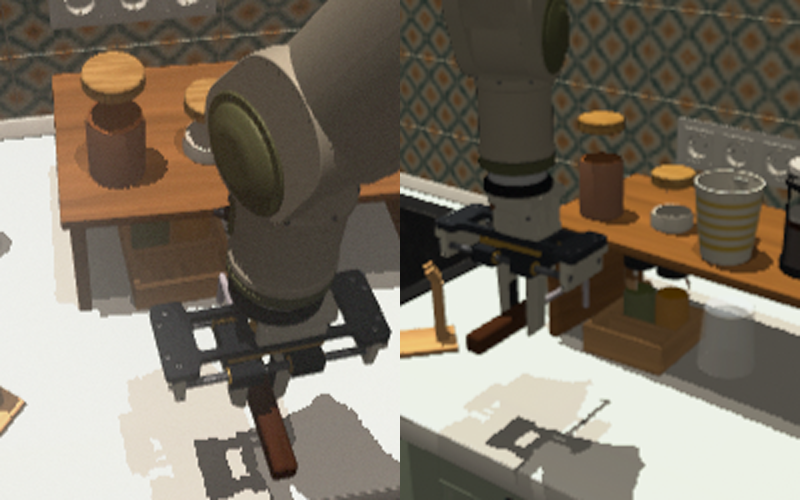

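The hook is held level, pointing under the shelf in line with the tray. The rod has to drop to about z = 0.12 before going in.

```bash
python3 -m crank '0 0 0 0 0 20 255;0 0 0 0 0 40 255;0 0 0 0 0 54 255;0 0 0 0 0 54 255;0 0 0 0 0 54 255;0 0 0 0 0 54 255'
python3 - <<'E'
from look import *
H=hookR(3.6,0)
for t in([.58,.0062,.075],[.695,.0134,.075]):
    rel(np.array(t)-H@[.128,0,-.045],toolR(H))
look("p5",(200,100,200,250),(180,80,200,250),2)
E
```

```text
time: 6.0
position: [0.4526, 0.0014, 0.122]
ee_rot: [2.147, 2.293, 0.0]
contact_force: [0.6, 0.5, -1.7]
finger_gap: 0.0215
t6.00 turn [0.02 0.01 0.15] shift [-3.2 -0.6  2. ] | pos [0.4526 0.0014 0.122 ] F [ 0.6  0.5 -1.7] gap 0.0215 q [ 0.04  0.48 -0.23  2.3   0.29  0.38  1.2 ]
t6.00 turn [0.02 0.01 0.15] shift [ -3.6 114.6   2. ] | pos [0.4526 0.0014 0.122 ] F [ 0.6  0.5 -1.7] gap 0.0215 q [ 0.04  0.48 -0.23  2.3   0.29  0.38  1.2 ]
```

View pics/p5.png

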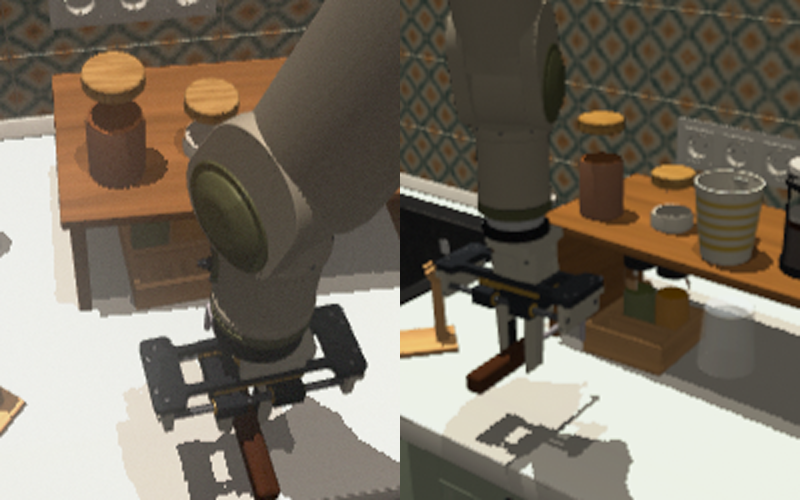

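```bash
python3 -m crank '0 0 0 -1.5 12 2 255;0 0 0 -2 30 2 255;0 0 0 -2 48 2 255;0 0 0 -2 66 2 255;0 0 0 -2 84 2 255;0 0 0 -2 102 2 255;0 0 0 -2 114 2 255;0 0 0 -2 114 2 255;0 0 0 -2 114 2 255;0 0 0 -2 114 2 255'
python3 - <<'E'
from look import *
H=hookR(3.6,0)
for t in([.695,.0134,.075],[.695,.0134,.018]):
    rel(np.array(t)-H@[.128,0,-.045],toolR(H))
look("p6",(200,130,130,160),(230,130,130,160),3)
E
```

```text
time: 6.93
position: [0.5657, 0.005, 0.1197]
ee_rot: [-2.15, -2.29, 0.001]
contact_force: [0.2, -0.4, -0.3]
finger_gap: 0.0218
t6.93 turn [-0.03  0.01  0.02] shift [ 0.2  1.6 -0.3] | pos [0.5657 0.005  0.1197] F [ 0.2 -0.4 -0.3] gap 0.0218 q [ 0.06  0.58 -0.25  2.06  0.27  0.54  1.25]
t6.93 turn [-0.03  0.01  0.02] shift [ 0.2  1.6 56.7] | pos [0.5657 0.005  0.1197] F [ 0.2 -0.4 -0.3] gap 0.0218 q [ 0.06  0.58 -0.25  2.06  0.27  0.54  1.25]
```

View pics/p6.png

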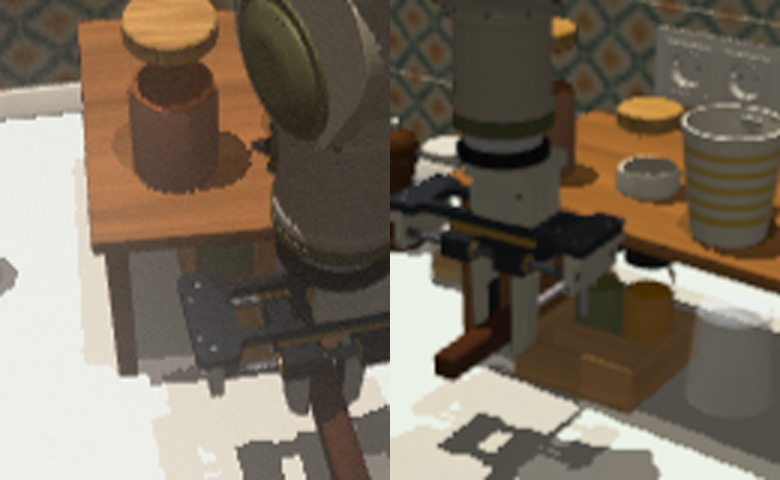

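```bash
python3 - <<'E'
import cv2
from look import *
a,b=look("p7",(200,130,130,160),(230,130,130,160),3)
np.save("b7.npy",b)
im=cv2.resize(b[200:275,260:350],None,fx=8,fy=8,interpolation=cv2.INTER_CUBIC)
from h import proj
s=state();Rt=R.from_rotvec(s["ee_rot"]).as_matrix()
H=np.c_[Rt[:,1],Rt[:,0],-Rt[:,2]];O=s["position"]-H@[.022,0,0]
q=proj("scene",[O+H@p for p in([.05,0,0],[.15,0,0],[.15,0,-.045])])
print(q)
for p in (q-[260,200]+.5)*8-.5: cv2.circle(im,tuple(int(t) for t in p),4,(0,255,0),1)
cv2.imwrite("pics/p7z.png",cv2.convertScaleAbs(im,alpha=1.5))
E
```

```text
[[274.65716578 233.9875757 ]
 [294.61630097 219.83427549]
 [294.41324806 234.48487667]]
```

View pics/p7z.png

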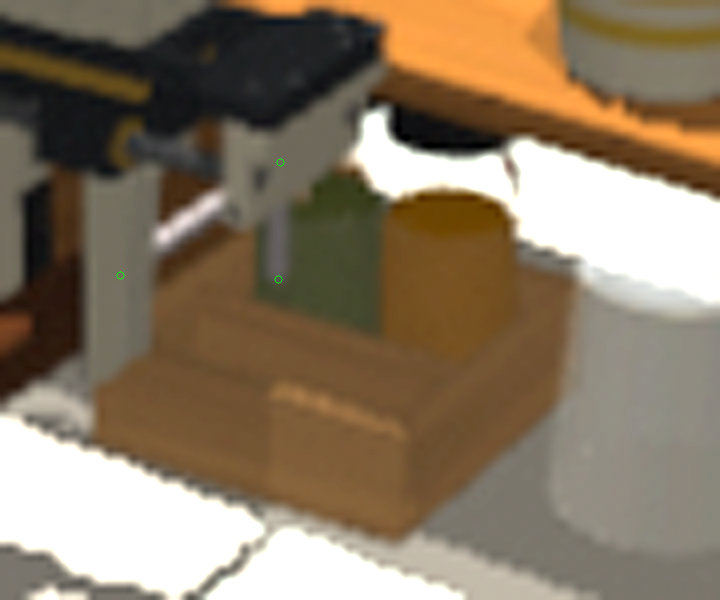

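The tine shows at (276,275) in the crop, as predicted at (278,279), just above the front bay. Lowering it in.

```bash
python3 -m crank '0 0 0 0 0 8 255;0 0 0 0 0 18 255;0 0 0 0 0 28 255;0 0 0 0 0 38 255;0 0 0 0 0 48 255;0 0 0 0 0 56 255;0 0 0 0 0 56 255;0 0 0 0 0 56 255;0 0 0 0 0 56 255;0 0 0 0 0 56 255'
python3 - <<'E'
import cv2
from look import *
H=hookR(3.6,0)
rel(np.array([.695,.0134,.018])-H@[.128,0,-.045],toolR(H))
rel(np.array([.695-.115,.0134-.0073,.018])-H@[.128,0,-.045],toolR(H))
a,b=look("p8",(200,130,130,160),(230,130,130,160),3)
im=cv2.resize(b[200:275,260:350],None,fx=8,fy=8,interpolation=cv2.INTER_CUBIC)
cv2.imwrite("pics/p8z.png",cv2.convertScaleAbs(im,alpha=1.5))
E
```

```text
time: 7.97
position: [0.5667, 0.0054, 0.064]
ee_rot: [2.149, 2.29, 0.001]
contact_force: [-0.5, -0.2, -1.3]
finger_gap: 0.0218
t7.97 turn [0.06 0.   0.04] shift [-0.   0.5  1. ] | pos [0.5667 0.0054 0.064 ] F [-0.5 -0.2 -1.3] gap 0.0218 q [ 0.03  0.67 -0.2   2.09  0.31  0.42  1.21]
t7.97 turn [0.06 0.   0.04] shift [  -0.  -114.7    0.9] | pos [0.5667 0.0054 0.064 ] F [-0.5 -0.2 -1.3] gap 0.0218 q [ 0.03  0.67 -0.2   2.09  0.31  0.42  1.21]
```

View pics/p8z.png

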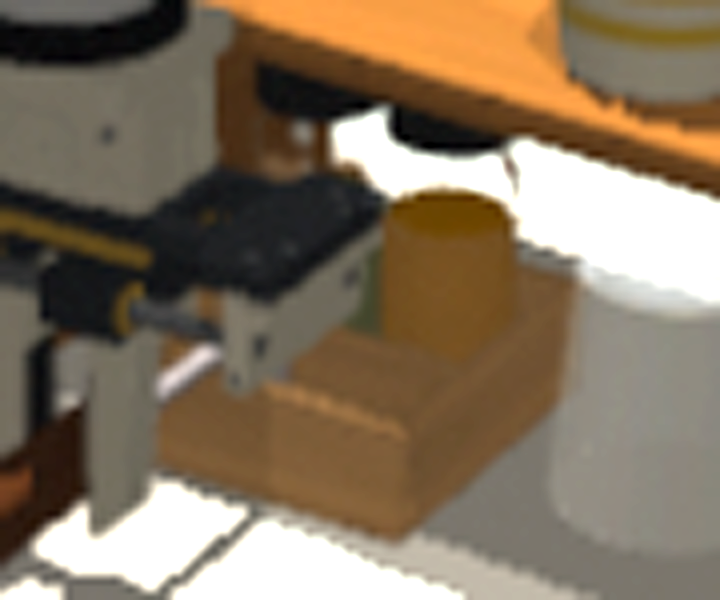

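The tine is in the bay and the tray has not moved. Dragging gently.

```bash
python3 -m crank '0 0 0 0 -2 1 255;0 0 0 0 -4 1 255;0 0 0 0 -6 1 255;0 0 0 0 -9 1 255;0 0 0 0 -13 1 255;0 0 0 0 -18 1 255;0 0 0 0 -24 1 255;0 0 0 0 -30 1 255;0 0 0 0 -36 1 255;0 0 0 0 -41 1 255;0 0 0 0 -45 1 255;0 0 0 0 -45 1 255'
python3 - <<'E'
import cv2
from look import *
H=hookR(3.6,0)
rel(np.array([.695-.115,.0134-.0073,.018])-H@[.128,0,-.045],toolR(H))
a,b=look("p9",(200,150,130,160),(230,130,130,160),3)
E
```

```text
time: 9.07
position: [0.5202, 0.0023, 0.0626]
ee_rot: [-2.149, -2.291, 0.002]
contact_force: [0.2, 0.1, -0.7]
finger_gap: 0.0221
t9.07 turn [-0.06  0.02  0.05] shift [  0.1 -68.1  -0.3] | pos [0.5202 0.0023 0.0626] F [ 0.2  0.1 -0.7] gap 0.0221 q [ 0.01  0.64 -0.18  2.19  0.33  0.34  1.19]
```

View pics/p9.png

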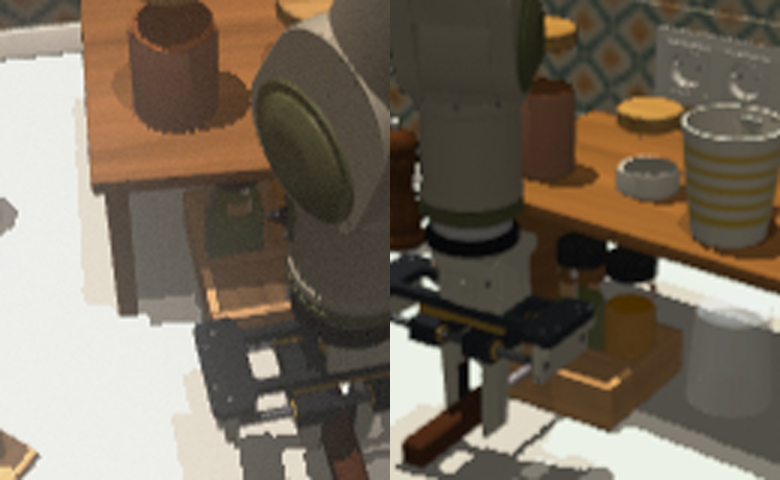

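The tray is following, its front corner having moved to (303,272) in the full scene frame, and the jars are upright. Carrying on.

```bash
python3 -m crank '0 0 0 0 -3 0 255;0 0 0 0 -8 0 255;0 0 0 0 -14 0 255;0 0 0 0 -21 0 255;0 0 0 0 -28 0 255;0 0 0 0 -35 0 255;0 0 0 0 -42 0 255;0 0 0 0 -49 0 255;0 0 0 0 -56 0 255;0 0 0 0 -62 0 255;0 0 0 0 -67 0 255;0 0 0 0 -70 0 255'
python3 - <<'E'
import cv2
from look import *
H=hookR(3.6,0)
rel(np.array([.695-.115,.0134-.0073,.018])-H@[.128,0,-.045],toolR(H))
a,b=look("p10",(200,150,130,160),(230,150,130,160),3)
E
```

```text
time: 10.17
position: [0.4508, -0.0021, 0.0626]
ee_rot: [2.15, 2.291, -0.0]
contact_force: [4.6, 0.7, -2.8]
finger_gap: 0.0218
t10.17 turn [-0.01  0.01  0.04] shift [ 0.   1.4 -0.4] | pos [ 0.4508 -0.0021  0.0626] F [ 4.6  0.7 -2.8] gap 0.0218 q [-0.03  0.6  -0.13  2.35  0.35  0.21  1.15]
```

View pics/p10.png

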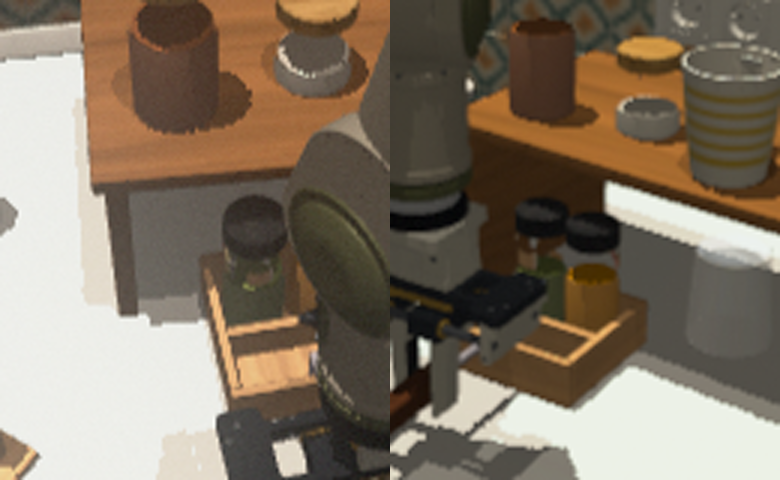

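```bash
python3 - <<'E'
import h
from h import *
h.crop["A"]=("top",3,200,150);h.crop["B"]=("scene",3,230-130,150)
t=fit([("A",230,393,(-68,64,45)),("A",203,257,(68,64,45)),("B",570,362,(-68,-64,45)),("B",570,405,(-68,-64,0)),("B",645,300,(68,-64,45))],0,0,[.63,0,0.06])
for r in([.77,-.0817,-.0426],[.7753,-.082,-.0577]):
    d=R.from_euler("z",-r[2]).apply([t[0]-r[0],t[1]-r[1],0]);print("tray x in riser_front",d[0]+.12)
# direct: board front-left top corner and front edge in top view
for u,v in((95,190),(300,172)): print(ray("top",unp(u,v,3,200,150),.191))
E
```

```text
[0.6347 0.0084 0.0353] yawdeg 2.0220414791036885
[[0.1, 1.0], [-1.5, -1.5], [-0.1, 0.6], [-0.2, 1.2], [2.0, -0.5]]
tray x in riser_front -0.018967502865622377
tray x in riser_front -0.02553280806402322
[0.65559375 0.15070521 0.191     ]
[0.64994155 0.00732214 0.191     ]
```

```bash
python3 -m crank '0 0 0 0 -4 0 255;0 0 0 0 -8 0 255;0 0 0 0 -11 0 255;0 0 0 0 -13 0 255;0 0 0 0 -13 0 255;0 0 0 0 -13 0 255'
python3 - <<'E'
import cv2
from look import *
H=hookR(3.6,0)
rel(np.array([.695-.115,.0134-.0073,.018])-H@[.128,0,-.045],toolR(H))
a,b=look("p11",(200,150,130,160),(230,150,130,160),3)
E
```

```text
time: 10.77
position: [0.4381, -0.0029, 0.0626]
ee_rot: [-2.15, -2.291, 0.001]
contact_force: [1.2, 0.6, -1.5]
finger_gap: 0.0218
t10.77 turn [-0.04  0.02  0.04] shift [ 0.1 14.2 -0.4] | pos [ 0.4381 -0.0029  0.0626] F [ 1.2  0.6 -1.5] gap 0.0218 q [-0.04  0.59 -0.12  2.38  0.36  0.18  1.14]
```

View pics/p11.png

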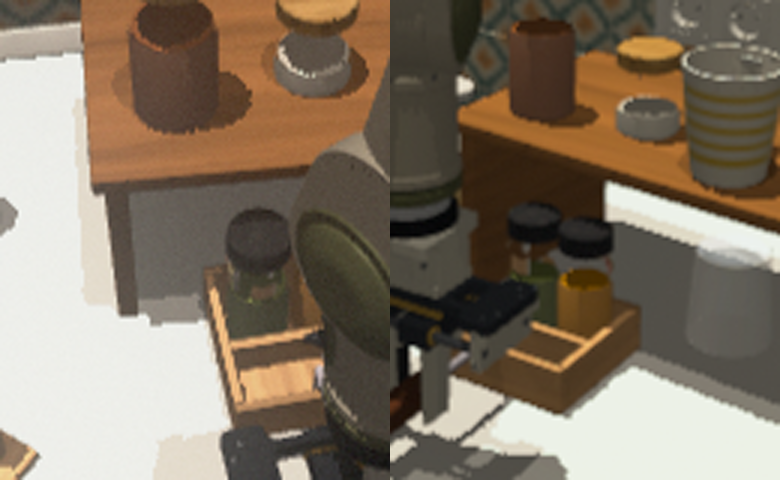

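The tray is now about 28 mm past the edge with the jars upright. Next: back the tine off the wall, raise it, and lay the tool down at the right front.

```bash
python3 -m crank '0 0 0 0 4 0 255;0 0 0 0 9 0 255;0 0 0 0 9 0 255;0 0 0 0 9 -15 255;0 0 0 0 9 -35 255;0 0 0 0 9 -60 255;0 0 0 0 9 -90 255;0 0 0 0 9 -110 255;0 0 0 0 9 -110 255;0 0 0 0 9 -110 255;0 0 0 0 9 -110 255'
python3 - <<'E'
from look import *
from h import ray
for u,v in((475,290),(430,190),(330,345),(440,330)): print(ray("top",(u,v),0).round(3))
H=hookR(-45,9)
for P in([.51,-.18,.13],[.51,-.18,.0265]): 
    rel(P,toolR(H))
look("p12",(200,130,130,160),(230,130,130,160),3)
E
```

```text
time: 11.78
position: [0.4472, -0.0025, 0.172]
ee_rot: [-2.15, -2.29, 0.001]
contact_force: [1.0, -0.0, -1.6]
finger_gap: 0.0214
[ 0.496 -0.389  0.   ]
[ 0.816 -0.409  0.   ]
[ 0.421 -0.023  0.   ]
[ 0.416 -0.268  0.   ]
t11.78 turn [-8.47 -3.79 48.51] shift [-181.1   51.5   42. ] | pos [ 0.4472 -0.0025  0.172 ] F [ 1.  -0.  -1.6] gap 0.0214 q [ 0.11  0.39 -0.3   2.27  0.24  0.51  1.25]
t11.78 turn [-8.47 -3.79 48.51] shift [-181.    51.6  145.5] | pos [ 0.4472 -0.0025  0.172 ] F [ 1.  -0.  -1.6] gap 0.0214 q [ 0.11  0.39 -0.3   2.27  0.24  0.51  1.25]
```

View pics/p12.png

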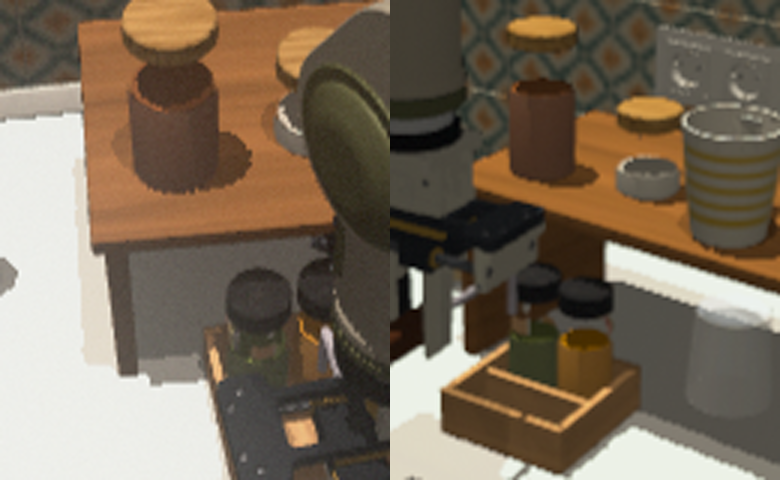

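The tool is clear of the tray, and the tray is flat with both jars upright. Swinging right, well above the tray.

```bash
python3 -m crank '-0.8 -0.4 4.8 -18 5 0 255;-1.7 -0.8 9.7 -36 10 0 255;-2.5 -1.1 14.5 -54 15 0 255;-3.4 -1.5 19.4 -72 21 0 255;-4.2 -1.9 24.2 -90 26 0 255;-5.1 -2.3 29.1 -108 31 5 255;-5.9 -2.7 34 -127 36 10 255;-6.8 -3 38.8 -145 41 20 255;-7.6 -3.4 43.6 -163 46 30 255;-8.5 -3.8 48.5 -181 51 42 255;-8.5 -3.8 48.5 -181 51 42 255;-8.5 -3.8 48.5 -181 51 42 255'
python3 -m crank '0 0 0 0 0 0 255;0 0 0 0 0 0 255;0 0 0 0 0 0 255'
python3 - <<'E'
from look import *
H=hookR(-45,9)
for P in([.51,-.18,.13],[.51,-.18,.0265]): 
    rel(P,toolR(H))
look("p13",(200,150,200,200),(230,130,200,200),2)
E
```

```text
time: 12.88
position: [0.509, -0.1795, 0.1289]
ee_rot: [2.767, 1.149, 0.086]
contact_force: [0.1, 1.0, -0.9]
finger_gap: 0.0217
time: 13.13
position: [0.51, -0.1789, 0.1309]
ee_rot: [2.766, 1.149, 0.092]
contact_force: [0.2, 0.9, -0.8]
finger_gap: 0.0216
t13.13 turn [ 0.04 -0.08  0.13] shift [-0.8  0.6  1. ] | pos [ 0.51   -0.1789  0.1309] F [ 0.2  0.9 -0.8] gap 0.0216 q [0.13 0.5  0.08 2.22 0.18 0.29 0.81]
t13.13 turn [ 0.04 -0.08  0.13] shift [ -0.9 -15.6 103.2] | pos [ 0.51   -0.1789  0.1309] F [ 0.2  0.9 -0.8] gap 0.0216 q [0.13 0.5  0.08 2.22 0.18 0.29 0.81]
```

View pics/p13.png

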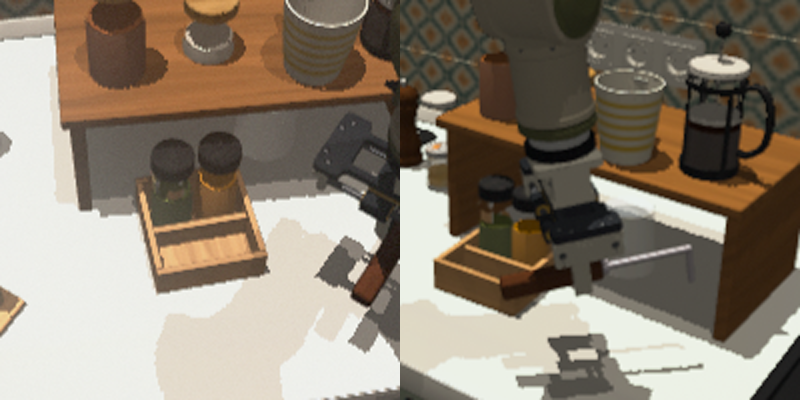

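```bash
python3 - <<'E'
from look import *
H=hookR(-45,4)
for P in([.518,-.18,.06],[.518,-.18,.038]): 
    rel(P,toolR(H))
E
```

```text
t13.23 turn [ 5.06 -0.08  0.09] shift [ 4.9 -5.1 71.2] | pos [ 0.5101 -0.1792  0.1311] F [-0.3 -0.7 -0.6] gap 0.0216 q [0.13 0.5  0.08 2.22 0.18 0.29 0.81]
t13.23 turn [ 5.06 -0.08  0.09] shift [ 4.9 -8.6 92.9] | pos [ 0.5101 -0.1792  0.1311] F [-0.3 -0.7 -0.6] gap 0.0216 q [0.13 0.5  0.08 2.22 0.18 0.29 0.81]
```

```bash
python3 -m crank '2.5 0 0 2 0 12 255;5 0 0 5 -3 28 255;5 0 0 5 -5 44 255;5 0 0 5 -5 58 255;5 0 0 5 -5 71 255;5 0 0 5 -5 71 255;5 0 0 5 -5 71 255;5 0 0 5 -5 71 255'
python3 - <<'E'
from look import *
H=hookR(-45,4)
rel([.518,-.18,.038],toolR(H))
E
```

```text
time: 13.9
position: [0.5181, -0.1803, 0.0604]
ee_rot: [2.841, 1.178, 0.043]
contact_force: [-0.1, -0.2, -1.7]
finger_gap: 0.0218
t13.90 turn [ 0.06 -0.06  0.05] shift [ 0.2 -1.9 22.3] | pos [ 0.5181 -0.1803  0.0604] F [-0.1 -0.2 -1.7] gap 0.0218 q [0.21 0.64 0.   2.18 0.15 0.26 0.85]
```

q6 = 0.26, so there is room for the last 22 mm.

```bash
python3 -m crank '0 0 0 0 0 5 255;0 0 0 0 0 11 255;0 0 0 0 -1 16 255;0 0 0 0 -1.5 20 255;0 0 0 0 -1.5 22 255;0 0 0 0 -1.5 22 255;0 0 0 0 -1.5 22 255'
python3 - <<'E'
from look import *
H=hookR(-45,4)
rel([.518,-.18,.038],toolR(H))
look("p14",(300,150,200,200),(250,170,200,200),2)
E
```

```text
time: 14.48
position: [0.5179, -0.1805, 0.0375]
ee_rot: [2.842, 1.178, 0.042]
contact_force: [0.1, 0.2, -0.3]
finger_gap: 0.0214
t14.48 turn [ 0.02 -0.02  0.04] shift [ 0.4 -0.2 -0.6] | pos [ 0.5179 -0.1805  0.0375] F [ 0.1  0.2 -0.3] gap 0.0214 q [0.2  0.69 0.01 2.19 0.15 0.21 0.85]
```

View pics/p14.png

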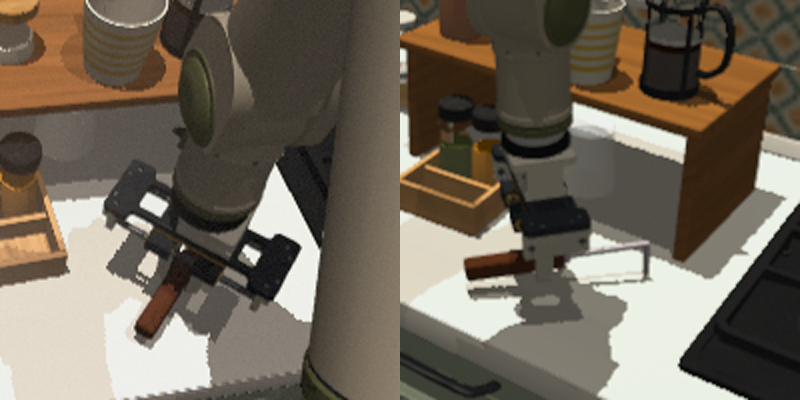

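The tip is just off the worktop, the tool is clear of the tray, and the opening fingers have room. Releasing.

```bash
python3 -m crank '0 0 0 0 0 0 150;0 0 0 0 0 0 120;0 0 0 0 0 0 80;0 0 0 0 0 0 60;0 0 0 0 0 0 60;0 0 0 0 0 0 60;0 0 0 0 0 0 60;0 0 0 0 0 0 60;0 0 0 0 0 0 60'
python3 - <<'E'
from look import *
print(state()["finger_gap"],state()["contact_force"])
look("p15",(300,150,200,200),(250,170,200,200),2)
E
```

```text
time: 15.33
position: [0.518, -0.1805, 0.0377]
ee_rot: [2.842, 1.178, 0.043]
contact_force: [1.1, 0.8, 0.5]
finger_gap: 0.0704
0.07041431732019042 [1.08703176 0.82756836 0.49406052]
```

View pics/p15.png

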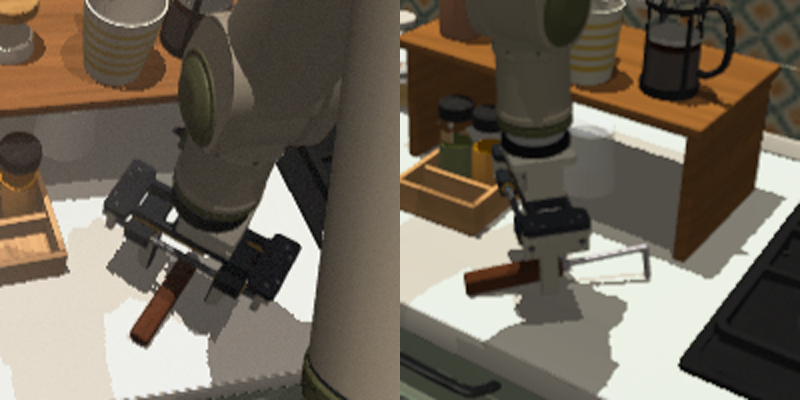

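The tool dropped free and rests on its butt and tine. Withdrawing straight up.

```bash
python3 -m crank '0 0 0 0 0 -10 60;0 0 0 0 0 -25 60;0 0 0 0 0 -45 60;0 0 0 0 0 -70 60;0 0 0 0 0 -100 60;0 0 0 0 0 -130 60;0 0 0 0 0 -150 60;0 0 0 0 0 -150 60;0 0 0 0 0 -150 60;0 0 0 0 0 -150 60;0 0 0 0 0 -150 60'
python3 - <<'E'
from look import *
a,b=look("p16",(190,140,200,200),(240,170,200,200),2)
cv2.imwrite("pics/p17.png",cv2.resize(b[200:330,220:400],None,fx=4.4,fy=4.4,interpolation=cv2.INTER_CUBIC))
E
```

```text
time: 16.35
position: [0.5099, -0.173, 0.1864]
ee_rot: [2.843, 1.179, 0.04]
contact_force: [0.2, -0.9, 0.1]
finger_gap: 0.0708
```

View pics/p16.png

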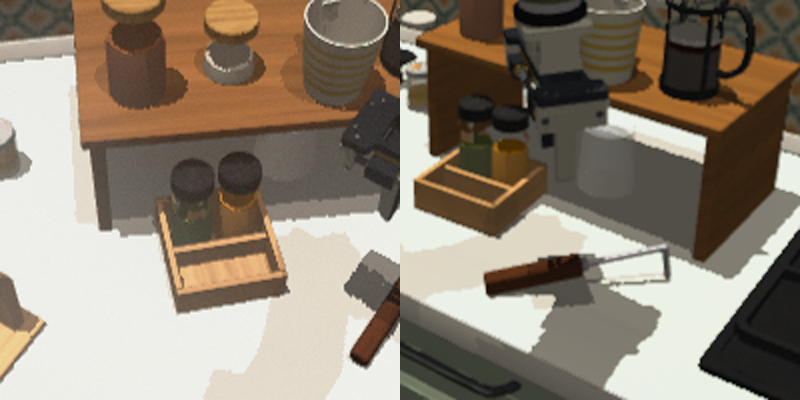

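View pics/p17.png

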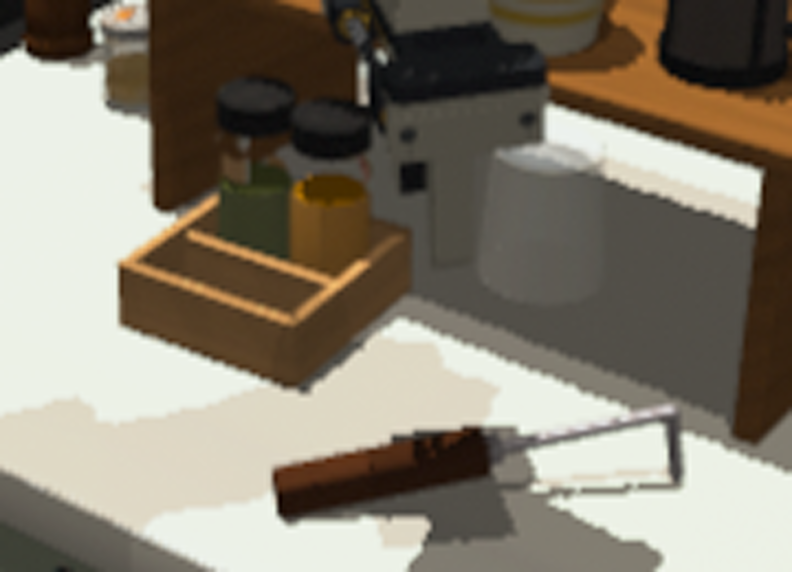

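The hook lies on the worktop with its butt at about (285,500) and its tip at (678,485), well clear of the tray. One last check of tray against shelf edge, then hand in.

```bash
python3 - <<'E'
import h
from h import *
h.crop["A"]=("top",2,190,140);h.crop["B"]=("scene",4.4,220,200)
t=fit([("A",172,290,(-68,64,45)),("A",286,272,(-68,-64,45)),("A",180,308,(-68,64,0)),("A",284,289,(-68,-64,0)),("B",120,265,(-68,64,45)),("B",122,323,(-68,64,0)),("B",297,322,(-68,-64,45)),("B",295,385,(-68,-64,0)),("B",410,237,(68,-64,45))],0,0,[.62,0,0.05])
for r in([.77,-.0817,-.0426],[.7753,-.082,-.0577]):
    d=R.from_euler("z",-r[2]).apply([t[0]-r[0],t[1]-r[1],0]);print("tray x in riser_front",d[0]+.12)
print("tip",ray("scene",unp(678,487,4.4,220,200),0),"butt",ray("scene",unp(285,515,4.4,220,200),0))
E
```

```text
[0.6253 0.0083 0.0344] yawdeg 1.9687627331721467
[[1.4, 0.5], [0.0, 0.1], [-2.7, 1.4], [-1.0, 1.6], [0.2, -1.7], [0.2, -0.4], [0.3, -0.3], [0.7, 0.5], [2.0, -2.9]]
tray x in riser_front -0.0284177828453967
tray x in riser_front -0.03497332801154657
tip [ 0.60178089 -0.27821826  0.        ] butt [ 0.45751067 -0.12181366  0.        ]
```

```bash
python3 - <<'E'
from rig import bot,state
print(bot.hand_in(),state()["time"])
E
```

```text
the job is handed in; nothing more can be done
the job is handed in; nothing more can be done
```

I took the hook from its rest and lowered its tine into the tray's front bay under the shelf. I dragged the tray out, lifted the hook clear, laid it on the worktop to the right and let go. I handed the job in after about 16.5 s of the 48 s; no verdict is reported.

Last checks:
- **Tray:** its centre is about 28–35 mm in front of the shelf's front edge, and its bay is at x ≈ 0.59 m. It looked flat on the worktop.
- **Jars:** both are upright in the tray.
- **Hook:** it rests on its butt at about (0.46, -0.12) and its tip at about (0.60, -0.28). It is clear of the tray and the rest.
- **Other things:** in the pictures, nothing else on or under the shelf appears to have moved.

What disagreed or went unseen:
- **Shelf fit:** a first fit of the shelf disagreed with the picture by up to 4 pixels, because its side panels sit slightly behind the board edge. I refitted on the board alone; the 28–35 mm covers both fits. The tray fit itself is off by up to about 3 pixels.
- **Contacts:** I judged the hook's clearance from the tray and the rest by eye, as I had no contact readings between them.

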